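# Dial the combination of the green tool lockbox

## Robot

A 7-joint arm with a two-finger parallel gripper is mounted at the origin on the work surface. World frame = base frame: x ahead of the robot, y to its left, z up, the work surface at z = 0. Lengths are in m, angles in degrees, forces in N, time in s.
With the tool pointing down it reaches from about 0.4 to 0.925 m from the base axis. Payload 4.1 kg.
Tool frame: the origin (TCP) lies midway between the tips of the shut fingers; the grasp point (between the pads) lies 19 mm behind it; z points along the fingers, y is the line along which they close (so a half turn about z gives the same grasp; the last joint's range is limited). The gripper opens to 85 mm and grips with 20 to 120 N. Pads are 22 mm wide; open, the fingers measure 114 mm over their backs; the gripper's body (76 mm by 85 mm) begins 54 mm behind the grasp point. The pads swing forward as they close: fully open they stand 13 mm farther back than shut.
Start: joints at [-81.933, 22.827, 2.584, 88.041, -1.071, 69.15, -2.905], TCP at [0.154, 0.631, 0.231] pointing down, gripper open.
Joint ranges: [-161.44, 161.44], [-28.35, 127.94], [-78.24, 83.42], [0, 140.83], [-78.03, 258.03], [13.02, 114.36], [-168.23, 168.23]. Speed limits (degrees/s): [147.25, 147.25, 180, 180, 180, 180, 180].

## Interface

Orientations are given as a 3x3 rotation matrix whose columns are the frame's x, y, z axes.
In Python, from workcell import readout, viewer, job_done gives the robot as it stands. The module is installed in compiled form; this text tells all that it offers.
- The arm moves only by the tool send_rows, never from a script. Its argument "steps" is a list that holds one entry, the list of rows, each a list of 7 numbers: the shift along the tool's x, y, z in units of 25 mm (1.0 is 25 mm), then the turn, a rotation vector about the tool's x, y, z in units of 6 degrees (1.0 is 6 degrees), then the opening, from 0 (shut) to 1 (fully open). A call has 1 to 12 rows; each row is the pose to reach, as a shift and turn from the pose commanded when the call began, along the tool's axes at that moment; what a row does not reach only later rows make up. A row lasts 1/8 s, in which the tool goes at most 62.5 mm and 10.7 degrees, less where a joint would pass 70% of its speed; a pose out of reach is approached as far as the arm can. A call with a gripper value outside its range is refused whole. The fingers move at their own pace and stop on an object; "grip_force" is the grip in N (left out, the last holds). Time passes only in rows, so rows that repeat a pose let the fingers close. It gives the time, the measured TCP pose, the force, the opening and the grip force at its end, in the units of the state.
- readout.observe(): the state, without advancing time (a new reading comes with each control period).
- viewer.read_camera(name): name is "scene" or "top" or "wrist"; returns a dict with "color" (420x560x3 uint8, red, green, blue), "fx", "fy", "cx", "cy" (pixels), "dist_coeffs" ([k1, k2, p1, p2, k3] as OpenCV has them; the pictures are not rectified), "pose" (4x4, takes a point from camera to world coordinates). Camera axes: x right, y down, z forward; pixel columns grow to the right and rows downward; lengths in m; the calibration is good to about 2 mm. A picture is of the moment at which its call begins. There is no depth.
- job_done(): hands the job in; it is judged then, once.
The state is a dict: "t": time; "qpos": joint angles; "joint_vel": joint speeds; "effort": joint torques, N m; "position": TCP position; "tcp_rot": TCP orientation; "force": force on the tool from outside, world axes, zero at the start; "ft_torque": the same for the moment, N m; "grip_width": opening from 0.0 (shut) to 1.0 (fully open); "grasp_force": force on a finger pad.
Only numpy, scipy, OpenCV 4.12 (cv2) and the standard library are available. Lean on these libraries where they do the work, as an engineer would, in place of code of your own. Each camera call takes 0.05 s, during which the arm holds its last target. There are 200 camera calls.

## Task

Unlock the green lockbox with the carving tools by dialing its combination: turn its dial clockwise until the white pointer stands on the red mark, then anticlockwise past the yellow mark to the blue mark, then clockwise again to the yellow mark, pausing for about half a second at each of the three. Let go of the dial with the pointer on the yellow mark, and leave the dial of the grey lockbox alone.

Things in the scene. Friction and masses are not known exactly. Their poses are not given: they have to be found in the camera images.
- green_box: Green steel lockbox, fixed: 154 deep (x) x 184 wide (y), lid top at 80 mm. Origin: centre of underside; x to its back (away from the robot at yaw 0). Black round plate centred on the lid (132 mm across, top at 84 mm) with marks 43 to 63 mm from the centre: yellow towards +x, red 0.7 rad clockwise of it from above, blue 0.7 rad anticlockwise; ignore grey ticks. The dial's axis is over the origin.
- green_box_grip (a point): Grip point on the green dial's axis, 111 mm above the table. Dial: aluminium disc 80 mm across, top at 91 mm, with a black grip bar on it, 64 long, 16 wide, from 91 to 127 mm above the table. The point turns with the dial: x along the bar to its pointer end (white stripe on top, white end face), y across the bar (pinch along y), z up.
- green_box_dial (a joint): Angle of the green dial in rad, growing clockwise from above: 0 with the pointer on yellow, +0.7 on red, -0.7 on blue. Starts between -0.35 and 0.35, stops at -1.25 and 1.25, turns with light friction (0.06 N m) and stays where it is left.
- grey_box_tip (a point): Pointer end of the dial on the grey lockbox, top of the bar: 127 mm above the table, 32 mm from that dial's axis. The grey box has the same shape and size as the green one and stands to its left or right. Leave its dial alone.

How it is judged (in metres and radians):
On the way, in this order (a step that is already met when the one before it is completed fails the run):
1. the pointer of the green box's dial rests on the red mark (within 10 degrees) (value of joint green_box_dial between 0.525 and 0.875 rad), for 0.25 s.
2. the pointer rests on the blue mark (within 10 degrees) (value of joint green_box_dial between -0.875 and -0.525 rad), for 0.25 s.
3. the pointer rests on the yellow mark (within 10 degrees) (value of joint green_box_dial between -0.175 and 0.175 rad), for 0.25 s.
At the end, for the whole second after the job is handed in: After red, then blue, the green box's dial is left at rest with its pointer within 10 degrees (0.175 rad) of the yellow mark, the robot clear of it (all of step 3 and velocity of joint green_box_dial between -0.05 and 0.05 rad/s); the robot touches nothing.
It fails at once if the grey box's dial is turned (its pointer end moves by more than 8 mm) (distance of grey_box_tip from where it was at the start of the episode above 0.008 m).
It also fails if it takes over 40 s, if anything falls off the work surface, if the arm or the gripper's body presses on something with over 40 N, if the wrist force passes 120 N, or if a joint passes its speed limit or range.

## Working session

There is one attempt and no reset: what is moved stays moved. The work goes in short steps, Python scripts to look and compute and a tool call to move; the robot and the scene stay as the last step left them, time stands still between calls to the robot, and variables do not carry over. Pictures are saved under pics/ and viewed, at most 10 in all, crops included, and the job is handed in when it is done.

Besides the shell and the picture viewer there is one more tool, called after "Request:" in YAML: its name, and indented under it one key for each argument. send_rows: Moves the arm, as the interface text tells. Its arguments: {"type":"object","properties":{"steps":{"type":"array","items":{"type":"array","items":{"type":"array","items":{"type":"number"}}}},"grip_force":{"type":"number"}},"required":["steps"]}

```bash
mkdir -p pics
python3 - <<'E'
from workcell import readout, viewer
import cv2,numpy as np
ims=[]
for n in("top","scene"):
    c=viewer.read_camera(n); np.save(f"pics/{n}.npy",c,allow_pickle=True)
    cv2.imwrite(f"pics/{n}0.png",c["color"][...,::-1]); print(n,c["fx"],c["cx"],c["cy"],c["dist_coeffs"],np.round(c["pose"],3).tolist())
s=readout.observe();print(s["t"],s["position"],np.round(s["tcp_rot"],3).tolist(),s["grip_width"])
E
```

```text
top 383.17286762186035 277.8766450161516 210.04170229377317 [0.00260894 0.         0.         0.         0.        ] [[-0.013, -0.998, 0.063, 0.52], [-0.999, 0.01, -0.05, 0.016], [0.049, -0.064, -0.997, 0.737], [0.0, 0.0, 0.0, 1.0]]
scene 496.8409860187882 276.36367963374033 211.07725373446385 [-0.1688072  0.         0.         0.         0.       ] [[-0.749, 0.567, -0.343, 0.83], [0.663, 0.629, -0.406, 0.309], [-0.014, -0.531, -0.847, 0.725], [0.0, 0.0, 0.0, 1.0]]
0.1 [0.15421734 0.6308643  0.23039201] [[-0.971, 0.237, -0.0], [0.237, 0.971, -0.002], [-0.0, -0.002, -1.0]] 0.997926344681198
```

View pics/top0.png

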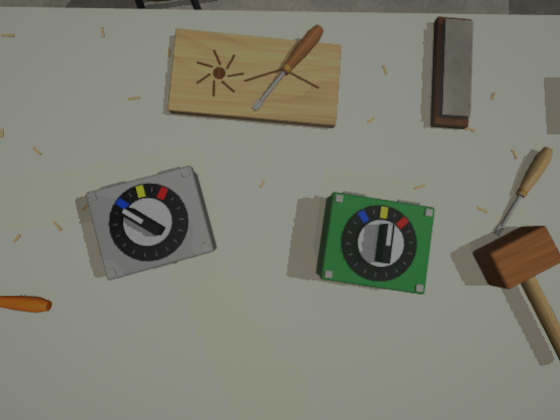

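View pics/scene0.png

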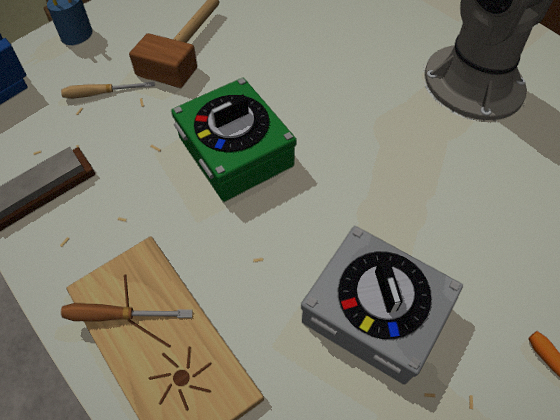

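```bash
cat > h.py <<'E'
import numpy as np,cv2
def K(c): return np.array([[c["fx"],0,c["cx"]],[0,c["fy"],c["cy"]],[0,0,1]])
def ray(c,uv,z):
    p=cv2.undistortPoints(np.float64(uv).reshape(-1,1,2),K(c),np.array(c["dist_coeffs"]))[:,0]
    d=np.c_[p,np.ones(len(p))]@c["pose"][:3,:3].T; o=c["pose"][:3,3]
    return o+d*((z-o[2])/d[:,2])[:,None]
def marks(c,near,r=0.09):
    hsv=cv2.cvtColor(c["color"],cv2.COLOR_RGB2HSV).astype(int); H,S,V=np.moveaxis(hsv,2,0)
    vv,uu=np.mgrid[:420,:560]; P=ray(c,np.c_[uu.ravel(),vv.ravel()],.084).reshape(420,560,3)
    roi=np.hypot(P[...,0]-near[0],P[...,1]-near[1])<r
    out=[]
    for m in((H>24)&(H<35),(H<8)|(H>172),(H>108)&(H<130)):
        m=(m&(S>150)&(V>90)&roi).astype(np.uint8)
        n,l,st,ce=cv2.connectedComponentsWithStats(m); k=1+st[1:,4].argmax(); out.append(P[l==k].mean(0)[:2]); print("area",st[k,4],ce[k])
    return np.array(out)
def fit(m):
    a=np.array([0,-.7,.7]); q=.053*np.c_[np.cos(a),np.sin(a)]
    z=m@[1,1j]; w=q@[1,1j]; r=((z-z.mean())*np.conj(w-w.mean())).sum(); yaw=np.angle(r)
    o=z.mean()-np.exp(1j*yaw)*w.mean(); s=abs(r)/(abs(w-w.mean())**2).sum()
    return np.array([o.real,o.imag]),yaw,s
E
python3 - <<'E'
from h import *
for n in("top","scene"):
    c=np.load(f"pics/{n}.npy",allow_pickle=True).item()
    g=ray(c,[[380,243] if n=="top" else [231,120]],.091)[0]; print(n,g)
    m=marks(c,g); print(m.round(4).tolist(),fit(m))
c=np.load("pics/top.npy",allow_pickle=True).item()
x=c["color"][205:280,335:425,::-1];cv2.imwrite("pics/crop.png",cv2.resize(x,None,fx=8,fy=8,interpolation=2)[:600,:800])
E
```

```text
top [ 0.50288987 -0.19031238  0.091     ]
area 83 [383.54216867 212.15662651]
area 85 [401.84705882 222.41176471]
area 85 [363.02352941 216.07058824]
[[0.5558, -0.2004], [0.5377, -0.232], [0.5494, -0.1642]] (array([ 0.50363617, -0.19124382]), np.float64(-0.17167660986357622), np.float64(1.007209101496914))
scene [ 0.5084033  -0.18565155  0.091     ]
area 66 [203.68181818 133.28787879]
area 64 [200.984375 117.953125]
area 66 [219.37878788 143.27272727]
[[0.5584, -0.199], [0.5406, -0.2309], [0.5521, -0.1631]] (array([ 0.5063149 , -0.19020748]), np.float64(-0.1683175481323239), np.float64(1.0058148601061239))
```

View pics/crop.png

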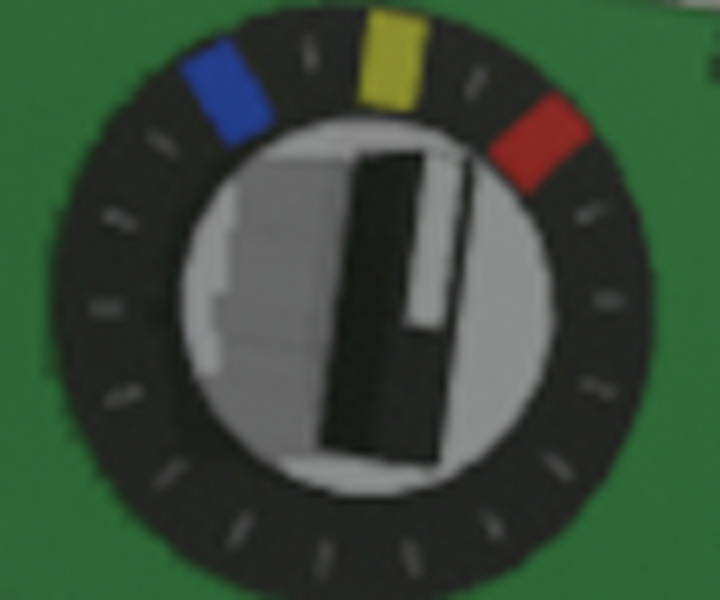

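Top picture: the green dial is centred near pixel (380,243). Yellow is at (384,212), red at (402,222) and blue at (363,216), and the pointer is close to yellow, towards (391,225). The two views agree to 3 mm. Next I work out the bar angle and start the transfer via a waypoint clear of the base.

Run:
```python
from h import *
c=np.load("pics/top.npy",allow_pickle=True).item()
q=np.array([[472,155],[438,463],[443,155],[425,325],[422,152],[405,325]])/8+[334.6,204.6]
p=ray(c,q,.127);print(p.round(4).tolist())
for i in(0,2,4):
    d=p[i]-p[i+1]; print(np.degrees(np.arctan2(d[1],d[0])),np.hypot(*d[:2]))
```

```text
[[0.5342, -0.2021, 0.127], [0.4725, -0.1931, 0.127], [0.5342, -0.1961, 0.127], [0.5001, -0.1913, 0.127], [0.5349, -0.1918, 0.127], [0.5001, -0.1873, 0.127]]
-8.26141726285352 0.06234194890569675
-7.963317039498394 0.03448019238306632
-7.4989393777618165 0.03504478084927442
```

Request:
send_rows:
  steps:
    - [[-14.6,-10,0,0,0,0,1],[-14.6,-10,0,0,0,0,1],[-14.6,-10,0,0,0,0,1],[-14.6,-10,0,0,0,0,1],[-14.6,-10,0,0,0,0,1],[-14.6,-10,0,0,0,0,1],[-14.6,-10,0,0,0,0,1],[-14.6,-10,0,0,0,0,1],[-21.4,-28.6,0,0,0,0,1],[-21.4,-28.6,0,0,0,0,1],[-21.4,-28.6,0,0,0,0,1],[-21.4,-28.6,0,0,0,0,1]]

```text
t: 1.6
position: [0.4768, 0.0527, 0.2312]
tcp_rot: [[-0.972, 0.235, 0.0], [0.235, 0.972, 0.001], [0.0, 0.001, -1.0]]
force: [0.9, 0.1, -0.2]
grip_width: 1.002
grasp_force: 0.0
```

Request:
send_rows:
  steps:
    - [[-3.37,-9.18,0,0,0,-0.95,1],[-3.37,-9.18,0,0,0,-0.95,1],[-3.37,-9.18,0,0,0,-0.95,1],[-3.37,-9.18,0,0,0,-0.95,1],[-3.37,-9.18,0,0,0,-0.95,1],[-3.37,-9.18,0,0,0,-0.95,1]]

```text
t: 2.35
position: [0.5046, -0.188, 0.2307]
tcp_rot: [[-0.99, 0.139, -0.001], [0.139, 0.99, 0.001], [0.001, 0.001, -1.0]]
force: [0.3, 0.9, 0.4]
grip_width: 1.003
grasp_force: 0.0
```

Run:
```python
from h import *
from workcell import readout, viewer
c=viewer.read_camera("wrist");np.save("pics/wrist.npy",c,allow_pickle=True)
cv2.imwrite("pics/wrist1.png",c["color"][...,::-1])
s=readout.observe();print(s["t"],s["position"],s["tcp_rot"],s["qpos"],np.round(c["pose"],3).tolist())
m=marks(c,[.505,-.19]); print(m.round(4).tolist(),fit(m))
```

```text
2.4 [ 0.50477851 -0.18731905  0.23076742] [[-9.90547235e-01  1.37169681e-01 -8.08526242e-04]
 [ 1.37168355e-01  9.90546590e-01  1.51513770e-03]
 [ 1.00871387e-03  1.38991124e-03 -9.99998525e-01]] [-14.60752807  13.54575185  36.05042988 104.07147155  -8.80242628
  65.23999208 106.51422343] [[0.14, 0.949, 0.284, 0.433], [0.99, -0.134, -0.04, -0.178], [0.0, 0.286, -0.958, 0.374], [0.0, 0.0, 0.0, 1.0]]
area 160 [271.94375 247.18125]
area 239 [237.36401674 231.35983264]
area 239 [306.89958159 233.041841  ]
[[0.5624, -0.2], [0.5407, -0.2316], [0.5522, -0.1634]] (array([ 0.50770921, -0.19093897]), np.float64(-0.16558387980651526), np.float64(1.0249947700756923))
```

View pics/wrist1.png

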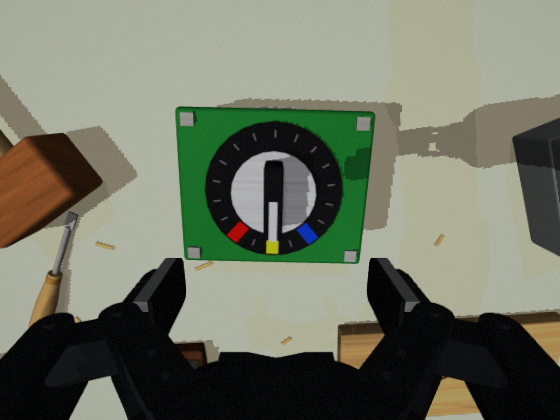

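The wrist picture shows the pads straddling the green bar's direction. The pointer end is at (272,245), on yellow, with red at (237,231) and blue at (307,233). The tool is aligned, so I descend and then grip.

Request:
send_rows:
  steps:
    - [[-0.06,-0.13,2,0,0,0,1],[-0.06,-0.13,3.5,0,0,0,1],[-0.06,-0.13,4.5,0,0,0,1],[-0.06,-0.13,5.2,0,0,0,1],[-0.06,-0.13,5.2,0,0,0,1],[-0.06,-0.13,5.2,0,0,0,1]]

```text
t: 3.15
position: [0.5065, -0.1927, 0.1022]
tcp_rot: [[-0.99, 0.139, 0.002], [0.139, 0.99, -0.0], [-0.002, 0.0, -1.0]]
force: [-0.2, -0.4, 0.0]
grip_width: 1.002
grasp_force: 0.0
```

Request:
send_rows:
  steps:
    - [[0,0,0,0,0,0,0.5],[0,0,0,0,0,0,0.3],[0,0,0,0,0,0,0.1],[0,0,0,0,0,0,0.1],[0,0,0,0,0,0,0.1],[0,0,0,0,0,0,0.1],[0,0,0,0,0,0,0.1],[0,0,0,0,0,0,0.1]]
  grip_force: 30

```text
t: 4.15
position: [0.5058, -0.191, 0.1017]
tcp_rot: [[-0.99, 0.139, -0.0], [0.139, 0.99, 0.003], [0.001, 0.003, -1.0]]
force: [-1.5, 4.4, 5.2]
grip_width: 0.178
grasp_force: 33.3
```

Request:
send_rows:
  steps:
    - [[0,0,0,0,0,1,0.1],[0,0,0,0,0,2.2,0.1],[0,0,0,0,0,3.4,0.1],[0,0,0,0,0,4.6,0.1],[0,0,0,0,0,5.8,0.1],[0,0,0,0,0,6.7,0.1],[0,0,0,0,0,7,0.1],[0,0,0,0,0,7,0.1],[0,0,0,0,0,7,0.1],[0,0,0,0,0,7,0.1],[0,0,0,0,0,7,0.1],[0,0,0,0,0,7,0.1]]

```text
t: 5.65
position: [0.5056, -0.1914, 0.1016]
tcp_rot: [[-0.643, 0.766, -0.001], [0.766, 0.643, 0.003], [0.003, 0.001, -1.0]]
force: [-1.8, 4.1, 6.1]
grip_width: 0.184
grasp_force: 33.4
```

Run:
```python
from h import *
from workcell import readout, viewer
a=viewer.read_camera("top")["color"][190:290,320:440,::-1]
b=viewer.read_camera("scene")["color"][70:170,170:290,::-1]
cv2.imwrite("pics/t2.png",cv2.resize(np.hstack([a,b]),None,fx=3.3,fy=3.3,interpolation=2))
s=readout.observe();R=s["tcp_rot"];print(s["t"],s["position"],np.degrees(np.arctan2(-R[1,0],-R[0,0])),s["qpos"],s["force"],s["grip_width"])
```

```text
5.75 [ 0.50560355 -0.19143253  0.10164654] -50.00056035290474 [-17.75294786  25.52237825  43.09313174 111.56151303 -22.27656944
  51.49935202  76.75576827] [-1.693736    4.6174379   4.67424458] 0.1778662806038158
```

View pics/t2.png

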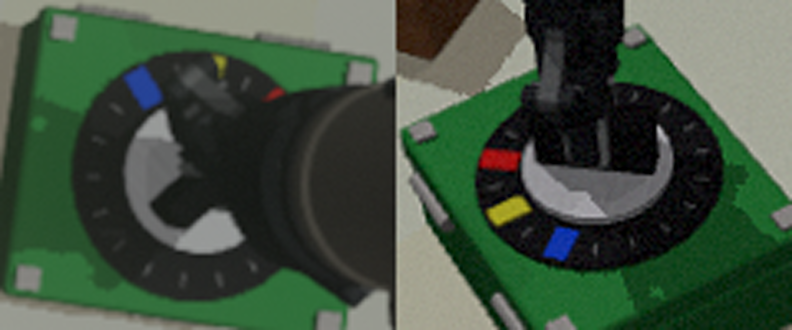

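Left crop: the tail of the bar at (180,205) points opposite the red mark at (275,95). Right crop: the pointer end is by red at (500,160). The dial is at about 0.70 rad and has been held long enough, so I turn anticlockwise to blue.

Request:
send_rows:
  steps:
    - [[0,0,0,0,0,-0.8,0.1],[0,0,0,0,0,-2,0.1],[0,0,0,0,0,-3.2,0.1],[0,0,0,0,0,-4.4,0.1],[0,0,0,0,0,-5.6,0.1],[0,0,0,0,0,-6.8,0.1],[0,0,0,0,0,-8,0.1],[0,0,0,0,0,-9.2,0.1],[0,0,0,0,0,-10.4,0.1],[0,0,0,0,0,-11.6,0.1],[0,0,0,0,0,-12.8,0.1],[0,0,0,0,0,-13.4,0.1]]

```text
t: 7.25
position: [0.5057, -0.1907, 0.1016]
tcp_rot: [[-0.861, -0.508, -0.0], [-0.508, 0.861, 0.004], [-0.001, 0.003, -1.0]]
force: [-2.0, 5.6, 6.1]
grip_width: 0.181
grasp_force: 33.3
```

Request:
send_rows:
  steps:
    - [[0,0,0,0,0,0,0.1],[0,0,0,0,0,0,0.1],[0,0,0,0,0,0,0.1],[0,0,0,0,0,0,0.1],[0,0,0,0,0,0,0.1],[0,0,0,0,0,0,0.1]]

```text
t: 8.0
position: [0.5057, -0.1907, 0.1016]
tcp_rot: [[-0.862, -0.507, -0.001], [-0.507, 0.862, 0.003], [-0.001, 0.003, -1.0]]
force: [-1.5, 4.7, 5.7]
grip_width: 0.183
grasp_force: 33.3
```

Run:
```python
from h import *
from workcell import readout, viewer
a=viewer.read_camera("top")["color"][190:290,320:440,::-1]
b=viewer.read_camera("scene")["color"][70:170,170:290,::-1]
cv2.imwrite("pics/t3.png",cv2.resize(np.hstack([a,b]),None,fx=3.3,fy=3.3,interpolation=2))
s=readout.observe();R=s["tcp_rot"];print(s["t"],s["position"],np.degrees(np.arctan2(-R[1,0],-R[0,0])),s["force"],s["grip_width"])
```

```text
8.1 [ 0.50572216 -0.19064002  0.10163847] 30.44506115816712 [-2.58021972  5.47082239  6.30826904] 0.1793846382782767
```

View pics/t3.png

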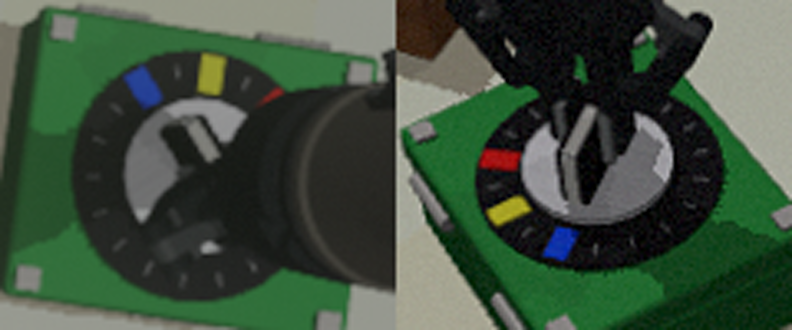

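Left crop: the white stripe at (200,135) lies along the direction to blue at (142,88). Right crop: the white end face at (568,175) faces blue at (560,243). Next I turn clockwise to yellow, hold, release and lift.

Request:
send_rows:
  steps:
    - [[0,0,0,0,0,1,0.1],[0,0,0,0,0,2.2,0.1],[0,0,0,0,0,3.4,0.1],[0,0,0,0,0,4.6,0.1],[0,0,0,0,0,5.8,0.1],[0,0,0,0,0,6.5,0.1],[0,0,0,0,0,6.7,0.1],[0,0,0,0,0,6.7,0.1],[0,0,0,0,0,6.7,0.1],[0,0,0,0,0,6.7,0.1],[0,0,0,0,0,6.7,0.1],[0,0,0,0,0,6.7,0.1]]

```text
t: 9.6
position: [0.5058, -0.1911, 0.1016]
tcp_rot: [[-0.985, 0.17, -0.0], [0.17, 0.985, 0.003], [0.001, 0.003, -1.0]]
force: [-1.6, 4.5, 4.7]
grip_width: 0.177
grasp_force: 33.3
```

Request:
send_rows:
  steps:
    - [[0,0,0,0,0,0,0.4],[0,0,0,0,0,0,0.7],[0,0,0,0,0,0,1],[0,0,0,0,0,0,1],[0,0,0,0,0,0,1],[0,0,0,0,0,0,1],[0,0,-1,0,0,0,1],[0,0,-2.5,0,0,0,1],[0,0,-4,0,0,0,1],[0,0,-5,0,0,0,1],[0,0,-5,0,0,0,1],[0,0,-5,0,0,0,1]]

```text
t: 11.1
position: [0.505, -0.1926, 0.2253]
tcp_rot: [[-0.985, 0.171, -0.001], [0.171, 0.985, 0.001], [0.002, 0.0, -1.0]]
force: [0.4, 1.0, 0.6]
grip_width: 1.004
grasp_force: 0.0
```

Run:
```python
from h import *
from workcell import readout, viewer
c=viewer.read_camera("wrist")
cv2.imwrite("pics/w4.png",c["color"][...,::-1])
s=readout.observe();R=s["tcp_rot"];print(s["t"],s["position"],np.degrees(np.arctan2(-R[1,0],-R[0,0])),s["force"],s["grip_width"])
```

```text
11.15 [ 0.50476483 -0.19251199  0.22499118] -9.831879968998209 [-0.49511868 -0.45334383 -0.64845344] 1.0008981548482374
```

View pics/w4.png

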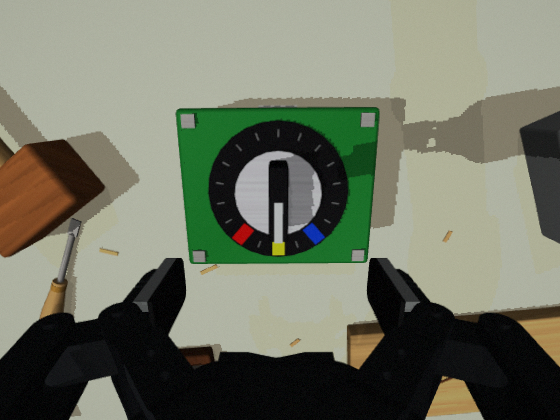

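The white pointer at (278,240) is centred on yellow at (278,249), and the gripper is clear of the dial.

```bash
python3 -c "
from workcell import job_done
print(job_done())"
```

```text
the job is handed in; nothing more can be done
None
```

I dialed the green box red, then blue, then yellow with a pause at each, released it with the pointer on yellow, kept clear of the grey dial, and handed the job in at about 11 s; no verdict was returned.

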